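Find the full hardware box by lifting and put it in the tub

TASK

One of the three identical closed boxes on the sloping shelf is full of steel shelf brackets, the other two are nearly empty. Lift each in turn by its grip fin, from the left one (box_a, as seen from the robot) to the right one (box_c), about five centimetres clear of the shelf to feel its weight, setting each back where it stood before the next is lifted; then stand the full one upright in the open clear tub and leave the other two in their places on the shelf. Do not drop a box and do not disturb the egg tray, bottle and cup nearby.

Things in the scene. Friction and masses are not known exactly. Their poses are not given: they have to be found in the camera images.
- box_a: Closed box, white plastic, 80 (x) by 90 (y) by 60 (z) mm; on the middle of its flat grey lid a grip fin 14 thick (x), 60 long (y), 30 high. Origin: centre of the underside; z up the box, x away from the robot, y left. Stands on the slope, z leaning 30 degrees back to the robot, front face at the lip. The left one (+y end).
- box_b: The middle box, outwardly identical to box_a, with the same axes and stance. Of the three boxes the full one weighs 480 to 700 g, the other two about 170 g each; the contents can shift a few mm inside.
- box_c: The right box (-y end of the shelf), outwardly identical to box_a, with the same axes and stance.
- rack: Fixed aluminium sloping shelf, 400 mm wide (y). Its floor rises at 30 degrees away from the robot, from 30 mm high at the lip to 85 at the back; the lip along the front edge stands 20 mm square off the floor. No walls between the boxes, whose centres are 110 to 140 mm apart. Origin on the table under the middle of the shelf, x away from the robot, y left along the shelf, z up.
- tub: Fixed open tub of clear plastic, 180 (x) by 190 (y) by 70 mm high, walls and floor 4 mm thick, to the left of the shelf. Origin at the centre of its underside, z up. A box fits in it in any yaw.
- egg_tray: Bystander: small stack of grey moulded egg trays, 135 by 180 by 54 mm, right of the shelf. Origin at the centre of the underside.
- bottle: Bystander: white plastic bottle, 60 mm across, 150 mm high. Origin at the centre of the underside.
- scoop_cup: Bystander: steel cup, 76 mm across, 70 mm high, beyond the shelf. Origin at the centre of the underside.
Not all that is in view belongs to the job. What is shaped like the box_c but brown or red is not meant.

How it is judged:
By the outcome, as a careful person would: the job done as asked, in the order asked, and still so for the second after the job is handed in, with the robot touching nothing.
It also fails if it takes over 72 s, if anything falls off the work surface, if the arm or the gripper's body presses on something with over 40 N, if the wrist force passes 120 N, or if a joint passes its speed limit or range.

ROBOT

A 6-joint arm with a two-finger parallel gripper is mounted at the origin on the work surface. World frame = base frame: x ahead of the robot, y to its left, z up, the work surface at z = 0. Lengths are in m, angles in rad, forces in N, time in s.
With the tool pointing down it reaches from about 0.325 to 0.9 m from the base axis. Payload 6.1 kg.
Tool frame: the origin (TCP) lies midway between the tips of the shut fingers; the grasp point (between the pads) lies 19 mm behind it; z points along the fingers, y is the line along which they close (so a half turn about z gives the same grasp; the last joint's range is limited). The gripper opens to 87 mm and grips with 3 to 60 N. Pads are 19 mm wide; open, the fingers measure 117 mm over their backs; the gripper's body (75 mm by 190 mm) begins 51 mm behind the grasp point.
Start: joints at [1.135, 0.22, 1.526, -0, 1.395, -0.126], TCP at [0.191, 0.595, 0.223] pointing down, gripper open.
Joint ranges: [-2.98, 2.98], [-0.91, 2.08], [0.09, 2.57], [-1.24, 4.39], [0.2, 2.65], [-2.68, 2.68]. Speed limits (rad/s): [2.57, 2.57, 3.01, 3.14, 3.14, 3.14].

INTERFACE

Orientations are given as a unit quaternion [x, y, z, w].
In Python, from bench import arm gives the robot as it stands.
- The arm moves only by the shell command python3 -m handwheel 'ROWS' [FORCE]. ROWS is JSON, one flat list of numbers, 7 for each row, row after row: the shift along the tool's x, y, z in cm, then the turn, a rotation vector about the tool's x, y, z in rad, then the opening, from 0 (shut) to 1 (fully open). A call has 1 to 20 rows; each row is the pose to reach, as a shift and turn from the pose commanded when the call began, along the tool's axes at that moment; what a row does not reach only later rows make up. A row lasts 1/12 s, in which the tool goes at most 41.7 mm and 7.16 degrees, less where a joint would pass 70% of its speed; a pose out of reach is approached as far as the arm can. A call with a gripper value outside its range is refused whole. The fingers move at their own pace and stop on an object; FORCE is the grip in N (left out, the last holds). Time passes only in rows, so rows that repeat a pose let the fingers close. It gives the time, the measured TCP pose, the force, the opening and the grip force at its end, in the units of the state.
- arm.get_state(): the state, without advancing time (a new reading comes with each control period).
- arm.camera(name): name is "side" or "top" or "wrist"; returns a dict with "img" (420x560x3 uint8, red, green, blue), "range_z" (420x560 float32, m along the optical axis (not along the pixel's ray), 0 where there is no reading), "camera_matrix" (3x3 intrinsics, pixels), "R" (3x3) and "t" (3): a world point X has camera coordinates R X + t. Camera axes: x right, y down, z forward; pixel columns grow to the right and rows downward; lengths in m; the calibration is good to about 2 mm. A picture is of the moment at which its call begins.
- arm.sign_off(): hands the job in; it is judged then, once.
The state is a dict: "time": time; "q": joint angles; "qvel": joint speeds; "tau": joint torques, N m; "tcp_pos": TCP position; "tcp_rot": TCP orientation; "ft_force": force on the tool from outside, world axes, zero at the start; "torque": the same for the moment, N m; "finger_gap": opening from 0.0 (shut) to 1.0 (fully open); "gripper_force": force on a finger pad.
Only numpy, scipy, OpenCV 4.12 (cv2) and the standard library are available. Lean on these libraries where they do the work, as an engineer would, in place of code of your own. Each camera call takes 0.05 s, during which the arm holds its last target. There are 200 camera calls.

## Working session

There is one attempt and no reset: what is moved stays moved. The work goes in short steps, Python scripts to look and compute and a shell command to move; the robot and the scene stay as the last step left them, time stands still between calls to the robot, and variables do not carry over. Pictures are saved under pics/ and viewed, at most 10 in all, crops included, and the job is handed in when it is done.

```bash
mkdir -p pics; ls
python3 - <<'E'
from bench import arm
import cv2,numpy as np,pickle
s=arm.get_state();print(s)
for n in("top","side"):
    c=arm.camera(n);pickle.dump(c,open(n+'.pkl','wb'));cv2.imwrite(f'pics/{n}0.png',c['img'][:,:,::-1])
    print(n,c['camera_matrix'].round(1).tolist(),(-c['R'].T@c['t']).round(3),c['R'].round(3).tolist())
E
```

```text
pics
{'time': 0.0, 'q': array([ 1.13490105e+00,  2.21217476e-01,  1.52759096e+00, -3.62994996e-05,
        1.39468555e+00, -1.26052143e-01]), 'qvel': array([-0.00011691, -0.00217299, -0.00035691, -0.00081861,  0.00036115,
       -0.00043886]), 'tau': array([-7.41328640e-04, -4.94595087e+01, -3.87385118e+01,  6.98637147e-02,
        5.70079463e-02, -1.25924739e-04]), 'tcp_pos': array([0.19029666, 0.59468751, 0.22145327]), 'tcp_rot': array([ 1.54299378e-01,  9.88023683e-01, -9.18341956e-04, -2.46446430e-04]), 'ft_force': array([0.56562539, 0.31326258, 0.37455292]), 'torque': array([-0.00655563, -0.02289552, -0.02091127]), 'gripper_force': 0.0, 'finger_gap': 0.9945489906475115}
top [[440.4, 0.0, 282.9], [0.0, 440.4, 210.0], [0.0, 0.0, 1.0]] [ 0.412 -0.074  1.38 ] [[-0.012, -1.0, -0.017], [-0.991, 0.014, -0.13], [0.13, 0.015, -0.991]]
side [[474.6, 0.0, 278.4], [0.0, 474.6, 213.8], [0.0, 0.0, 1.0]] [ 0.062 -1.041  0.827] [[0.879, -0.476, 0.023], [-0.25, -0.503, -0.827], [0.405, 0.722, -0.561]]
```

```bash
python3 -c "
import cv2,numpy as np
cv2.imwrite('pics/both0.png',cv2.resize(np.hstack([cv2.imread('pics/top0.png'),cv2.imread('pics/side0.png')]),(800,300)))"
```

```text
(no output)
```

View pics/top0.png

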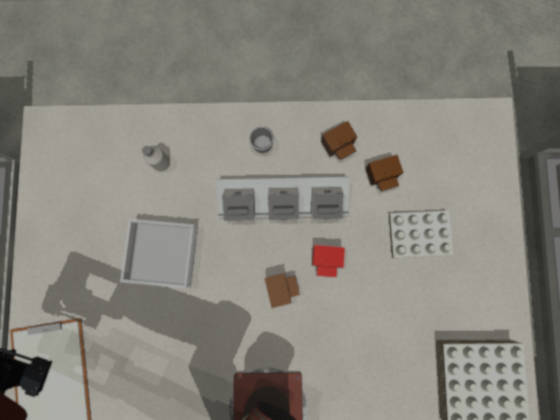

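View pics/side0.png

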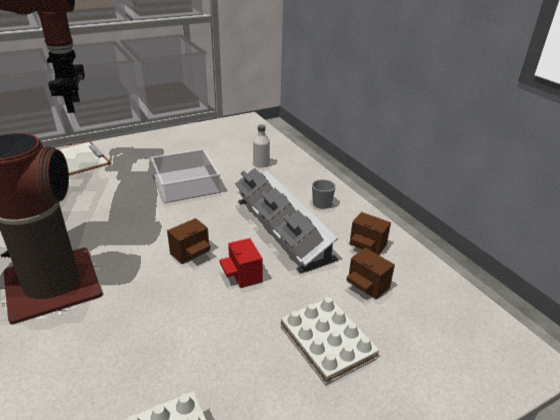

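Top view: three grey-lidded boxes at px (238,204), (284,204), (327,203) on the shelf, and the tub around (160,254). The brown and red boxes are decoys. Next I'll measure from depth.

```bash
cat > h.py <<'E'
import numpy as np,pickle
def cloud(c):
    K=c['camera_matrix'];z=c['range_z'];v,u=np.mgrid[:z.shape[0],:z.shape[1]]
    p=np.stack([(u-K[0,2])/K[0,0]*z,(v-K[1,2])/K[1,1]*z,z],-1)
    P=(p-c['t'])@c['R'];P[z==0]=np.nan;return P
E
python3 - <<'E'
from h import *
c=pickle.load(open('top.pkl','rb'));P=cloud(c)
np.set_printoptions(suppress=True,precision=4)
print('table',P[330,400],P[300,230])
for n,(u,v) in dict(a=(238,204),b=(284,204),c=(327,203)).items():
    print(n);
    for r in range(v-24,v+22,2): print(r,P[r,u].round(4), P[r,u+9].round(4), c['img'][r,u])
print('shelf row'); 
for u in range(212,356,3): print(u,P[202,u].round(3),P[192,u].round(3))
print('tub')
for u in range(116,204,3): print(u,P[254,u].round(3))
for r in range(212,296,3): print(r,P[r,160].round(3))
E
```

```text
table [ 0.2204 -0.4048 -0.0011] [ 0.3156  0.1137 -0.0003]
a
180 [0.6749 0.0794 0.0851] [0.6739 0.0521 0.088 ] [162 165 162]
182 [0.6691 0.0796 0.0833] [0.6702 0.0533 0.0759] [165 167 165]
184 [0.6636 0.08   0.0802] [0.6634 0.0529 0.0795] [165 169 166]
186 [0.6581 0.0803 0.0773] [0.658  0.0533 0.0757] [165 168 165]
188 [0.6536 0.0813 0.0684] [0.6524 0.0536 0.0724] [144 145 142]
190 [0.6439 0.079  0.0882] [0.6442 0.0525 0.084 ] [111 109 104]
192 [0.6355 0.0774 0.1016] [0.6352 0.0509 0.1009] [84 83 79]
194 [0.6252 0.0744 0.1271] [0.6272 0.0497 0.1127] [88 88 86]
196 [0.6203 0.0751 0.1209] [0.6198 0.0488 0.1219] [101 100  98]
198 [0.6148 0.0753 0.1191] [0.6143 0.0491 0.1193] [102 101  99]
200 [0.6098 0.076  0.1133] [0.6091 0.0495 0.1155] [103 102 100]
202 [0.6038 0.0759 0.1137] [0.6035 0.0497 0.1131] [102 101 100]
204 [0.5986 0.0764 0.1093] [0.598  0.05   0.1105] [102 101  99]
206 [0.5931 0.0767 0.1065] [0.5924 0.0502 0.1083] [83 82 81]
208 [0.5849 0.0748 0.123 ] [0.5855 0.0495 0.1157] [73 73 71]
210 [0.5776 0.0734 0.1345] [0.5793 0.0492 0.1185] [98 98 96]
212 [0.5725 0.0741 0.1289] [0.5
[... 6572 characters left out ...]
]
203 [0.458 0.197 0.008]
212 [0.592 0.336 0.006]
215 [0.582 0.336 0.004]
218 [0.573 0.335 0.006]
221 [0.563 0.336 0.003]
224 [0.546 0.314 0.077]
227 [0.544 0.334 0.008]
230 [0.535 0.334 0.006]
233 [0.525 0.335 0.004]
236 [0.516 0.334 0.005]
239 [0.507 0.335 0.001]
242 [0.497 0.333 0.006]
245 [0.488 0.333 0.005]
248 [0.478 0.334 0.003]
251 [0.469 0.333 0.003]
254 [0.46  0.333 0.003]
257 [0.45  0.331 0.008]
260 [0.441 0.332 0.004]
263 [0.432 0.332 0.005]
266 [0.422 0.331 0.007]
269 [0.413 0.331 0.006]
272 [0.404 0.332 0.001]
275 [0.395 0.331 0.004]
278 [0.385 0.33  0.007]
281 [0.376 0.331 0.003]
284 [0.369 0.309 0.078]
287 [ 0.358  0.332 -0.003]
290 [0.349 0.33  0.005]
293 [0.339 0.33  0.003]
```

Run:
```python
from h import *
import cv2
c=pickle.load(open('top.pkl','rb'));P=cloud(c)
np.set_printoptions(suppress=True,precision=4)
n=np.array([-.5,0,.866])
d=P@n
ok=(P[...,0]>.5)&(P[...,0]<.72)&(P[...,1]>-.26)&(P[...,1]<.16)
# shelf floor plane, lids
fl=ok&(P[...,2]>.03)&(P[...,0]>.6)&(c['img'].min(-1)>140)
lid=ok&(abs(d+.2)<.012)&(P[...,2]>.07)&(P[...,0]<.615)
def fit(m):
    q=P[m];A=np.c_[q[:,:2],np.ones(len(q))];w=np.linalg.lstsq(A,q[:,2],rcond=None)[0]
    for _ in range(3):
        r=q[:,2]-A@w;k=abs(r)<.006;w=np.linalg.lstsq(A[k],q[k,2],rcond=None)[0]
    return w,k.sum()
print('floor',fit(fl)); w,k=fit(lid);print('lid',w,k)
h=(P[...,2]-P[...,:2]@w[:2]-w[2])*np.cos(np.arctan(np.hypot(w[0],w[1])))
for nm,y0 in zip('abc',(.076,-.058,-.183)):
    m=ok&(abs(P[...,1]-y0)<.055)
    L=m&(abs(h)<.006); q=P[L]; 
    F=m&(h>.022)&(h<.04); f=P[F]
    print(nm,'lid y',np.percentile(q[:,1],[1,99]),'x',np.percentile(q[:,0],[2,98]),'fin n',len(f),'mean',f.mean(0),'h',h[F].mean(),'y',np.percentile(f[:,1],[2,98]),'x',np.percentile(f[:,0],[2,98]))
    v,u=np.nonzero(F);print('  fin px',u.mean(),v.mean(),cv2.minAreaRect(np.c_[u,v].astype(np.float32)))
    if len(f)>5: print('  fin line slope dx/dy',np.polyfit(f[:,1],f[:,0],1)[0])
T=(P[...,0]>.33)&(P[...,0]<.6)&(P[...,1]>.18)&(P[...,1]<.47)&(P[...,2]>.055)&(P[...,2]<.085)
t=P[T];print('tub rim',len(t),cv2.minAreaRect(t[:,:2].astype(np.float32)),t.mean(0))
```

```text
floor (array([ 0.5649,  0.0038, -0.2968]), np.int64(1795))
lid [ 0.5769  0.0029 -0.2354] 1550
a lid y [0.0342 0.1228] x [0.5538 0.6236] fin n 116 mean [0.5739 0.0787 0.1299] h 0.029475020493378946 y [0.0493 0.1058] x [0.5666 0.5817]
  fin px 236.36206896551724 211.49137931034483 ((236.5, 211.5), (5.0, 21.0), 90.0)
  fin line slope dx/dy -0.015427559649197278
b lid y [-0.0989 -0.0103] x [0.5549 0.6246] fin n 120 mean [ 0.5747 -0.0549  0.1293] h 0.02887148611287577 y [-0.0838 -0.0265] x [0.5676 0.5827]
  fin px 282.90833333333336 210.58333333333334 ((283.0, 210.5), (5.0, 20.0), 90.0)
  fin line slope dx/dy 0.009375304616575065
c lid y [-0.2277 -0.1397] x [0.5546 0.6255] fin n 111 mean [ 0.575  -0.1842  0.1298] h 0.029409337771752368 y [-0.2126 -0.1555] x [0.5686 0.5834]
  fin px 328.0990990990991 209.82882882882882 ((328.0, 209.5), (5.0, 20.0), 90.0)
  fin line slope dx/dy 0.009179972598489534
tub rim 895 ((0.45968472957611084, 0.32291945815086365), (0.20153509080410004, 0.18894335627555847), 84.05844116210938) [0.4596 0.3327 0.0698]
```

```bash
cat >> h.py <<'E'
from scipy.spatial.transform import Rotation as Ro
np.set_printoptions(suppress=True,precision=4)
S,C=.5,.866025
RS=Ro.from_matrix(np.array([[0,C,S],[1,0,0],[0,S,-C]]))   # tool on the slope, x=+Y
FIN=dict(a=np.array([.574,.0785,.130]),b=np.array([.5745,-.0548,.130]),c=np.array([.575,-.184,.130]))
def goal(k,back):  # TCP 26 mm below fin top, drawn back by `back` m along the box axis
    return FIN[k]+(back-.026)*np.array([-S,0,C])
def rel(p,R):
    from bench import arm
    s=arm.get_state();R0=Ro.from_quat(s['tcp_rot'])
    print('t',round(s['time'],2),'tcp',s['tcp_pos'],'F',s['ft_force'],'gap',round(s['finger_gap'],3),'gf',round(s['gripper_force'],1))
    print('shift cm',R0.inv().apply(np.array(p)-s['tcp_pos'])*100,'turn',(R0.inv()*R).as_rotvec(),'goal',np.array(p))
E
python3 -c "
from h import *
rel(goal('a',.07),RS)"
```

```text
t 0.1 tcp [0.1903 0.5947 0.2215] F [-0.2921 -0.5198  0.3105] gap 1.001 gf 0.0
shift cm [-50.1856 -38.1259   5.3997] turn [-0.4534 -0.3288  1.2308] goal [0.552  0.0785 0.1681]
```

```bash
python3 -m handwheel '[-25,-19,0,-0.1,-0.1,0.6,1, -25,-19,0,-0.1,-0.1,0.6,1, -25,-19,0,-0.1,-0.1,0.6,1, -25,-19,0,-0.1,-0.1,0.6,1, -25,-19,0,-0.1,-0.1,0.6,1, -25,-19,0,-0.1,-0.1,0.6,1, -25,-19,0,-0.1,-0.1,0.6,1, -50.2,-38.1,5.4,-0.453,-0.329,1.231,1, -50.2,-38.1,5.4,-0.453,-0.329,1.231,1, -50.2,-38.1,5.4,-0.453,-0.329,1.231,1, -50.2,-38.1,5.4,-0.453,-0.329,1.231,1, -50.2,-38.1,5.4,-0.453,-0.329,1.231,1, -50.2,-38.1,5.4,-0.453,-0.329,1.231,1, -50.2,-38.1,5.4,-0.453,-0.329,1.231,1, -50.2,-38.1,5.4,-0.453,-0.329,1.231,1, -50.2,-38.1,5.4,-0.453,-0.329,1.231,1, -50.2,-38.1,5.4,-0.453,-0.329,1.231,1, -50.2,-38.1,5.4,-0.453,-0.329,1.231,1, -50.2,-38.1,5.4,-0.453,-0.329,1.231,1, -50.2,-38.1,5.4,-0.453,-0.329,1.231,1]' 60
python3 - <<'E'
from h import *
rel(goal('a',.07),RS)
from bench import arm;import cv2
c=arm.camera('wrist');pickle.dump(c,open('w.pkl','wb'));cv2.imwrite('pics/w1.png',c['img'][:,:,::-1])
print((-c['R'].T@c['t']))
E
```

```text
time: 1.77
tcp_pos: [0.5519, 0.0806, 0.1685]
tcp_rot: [0.683, 0.683, 0.184, 0.182]
ft_force: [-0.8, -0.1, -0.2]
finger_gap: 1.003
gripper_force: 0.0
t 1.77 tcp [0.5519 0.0806 0.1685] F [-0.8272 -0.1053 -0.2075] gap 1.003 gf 0.0
shift cm [-0.2111 -0.0138  0.039 ] turn [ 0.0003 -0.002   0.0006] goal [0.552  0.0785 0.1681]
[0.4709 0.1531 0.309 ]
```

View pics/w1.png

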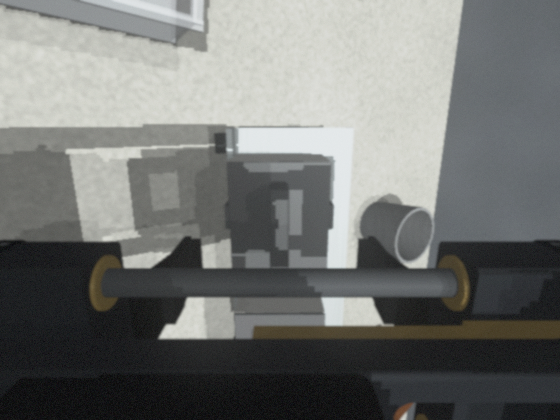

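Box a's lid spans cols 228–333, with the fin at about (283,205) between the fingers. I'll use this close view to check the fin position.

```bash
cat >> h.py <<'E'
def fin(c,k):  # fin faces relative to the believed fin centre, box axes
    P=cloud(c);b=(P-FIN[k])@np.array([[C,0,S],[0,1,0],[-S,0,C]]).T
    near=(abs(b[...,0])<.05)&(abs(b[...,1])<.055)
    T=near&(abs(b[...,2])<.007)&(abs(b[...,0])<.02);L=near&(abs(b[...,2]+.03)<.006)
    for n,m in(('top',T),('lid',L)):
        q=b[m];print(k,n,len(q),'x',np.percentile(q[:,0],[2,98]),'y',np.percentile(q[:,1],[2,98]),'z',np.median(q[:,2]))
E
python3 -c "
from h import *
fin(pickle.load(open('w.pkl','rb')),'a')"
```

```text
a top 1548 x [-0.0061  0.0069] y [-0.0274  0.0293] z -0.0018544322759277074
a lid 9196 x [-0.0387  0.0398] y [-0.0415  0.0437] z -0.03176458820594217
```

```bash
python3 -m handwheel '[-0.1,0,1.5,0,0,0,1, -0.2,0,3,0,0,0,1, -0.2,0,4.5,0,0,0,1, -0.2,0,5.7,0,0,0,1, -0.2,0,6.5,0,0,0,1, -0.2,0,6.9,0,0,0,1, -0.2,0,6.9,0,0,0,1, -0.2,0,6.9,0,0,0,1, -0.2,0,6.9,0,0,0,0.3, -0.2,0,6.9,0,0,0,0.16, -0.2,0,6.9,0,0,0,0, -0.2,0,6.9,0,0,0,0, -0.2,0,6.9,0,0,0,0, -0.2,0,6.9,0,0,0,0, -0.2,0,6.9,0,0,0,0, -0.2,0,6.9,0,0,0,0]' 60
python3 -c "
from h import *
rel(goal('a',0.0015),RS)"
```

```text
time: 3.15
tcp_pos: [0.587, 0.0774, 0.1088]
tcp_rot: [0.683, 0.683, 0.184, 0.183]
ft_force: [0.5, -0.3, 1.0]
finger_gap: 0.479
gripper_force: 0.0
t 3.15 tcp [0.587  0.0774 0.1088] F [ 0.4596 -0.3036  1.0302] gap 0.479 gf 0.0
shift cm [ 0.1137 -0.067  -0.035 ] turn [ 0.0005 -0.001  -0.0009] goal [0.5862 0.0785 0.1088]
```

```bash
python3 -m handwheel '[0,0,0,0,0,0,0, 0,0,0,0,0,0,0, 0,0,0,0,0,0,0, 0,0,0,0,0,0,0, 0,0,0,0,0,0,0, 0,0,0,0,0,0,0, 0,0,0,0,0,0,0, 0,0,0,0,0,0,0, 0,0,0,0,0,0,0]' 60
```

```text
time: 3.9
tcp_pos: [0.5864, 0.0774, 0.1083]
tcp_rot: [0.683, 0.683, 0.183, 0.182]
ft_force: [-4.9, -0.9, 0.6]
finger_gap: 0.155
gripper_force: 60.0
```

```bash
python3 -m handwheel '[0,0.1,-0.3,0,0,0,0, 0,0.4,-0.8,0,0,0,0, 0,0.8,-1.5,0,0,0,0, 0,1.2,-2.2,0,0,0,0, 0,1.7,-3,0,0,0,0, 0,2.2,-3.8,0,0,0,0, 0,2.6,-4.5,0,0,0,0, 0,2.9,-5,0,0,0,0, 0,3,-5.2,0,0,0,0, 0,3,-5.2,0,0,0,0, 0,3,-5.2,0,0,0,0, 0,3,-5.2,0,0,0,0, 0,3,-5.2,0,0,0,0, 0,3,-5.2,0,0,0,0]'
python3 - <<'E'
from h import *
from bench import arm
s=arm.get_state();print(s['tcp_pos'],s['ft_force'],s['torque'])
c=arm.camera('side')
import cv2;cv2.imwrite('pics/s2.png',cv2.resize(c['img'][100:300,150:400,::-1],(750,600)))
E
```

```text
time: 5.07
tcp_pos: [0.5866, 0.0773, 0.1681]
tcp_rot: [0.683, 0.683, 0.183, 0.182]
ft_force: [0.7, 0.5, -5.0]
finger_gap: 0.158
gripper_force: 60.0
[0.5866 0.0773 0.1681] [ 0.73    0.5003 -5.0107] [-0.0515  1.0008 -0.0484]
```

View pics/s2.png

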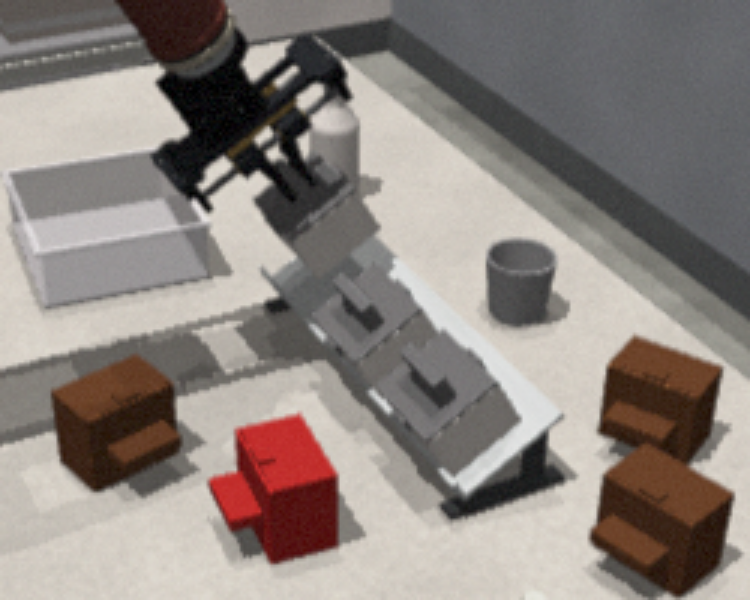

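Box a is held clear of the shelf, and about 5 N suggests it is the full one. I'll lower it back the same way.

```bash
python3 -m handwheel '[0,0,0,0,0,0,0, 0,-0.3,0.5,0,0,0,0, 0,-0.8,1.3,0,0,0,0, 0,-1.3,2.2,0,0,0,0, 0,-1.8,3.1,0,0,0,0, 0,-2.3,3.9,0,0,0,0, 0,-2.6,4.5,0,0,0,0, 0,-2.8,4.8,0,0,0,0, 0,-2.9,5,0,0,0,0, 0,-2.95,5.1,0,0,0,0, 0,-3,5.2,0,0,0,0, 0,-3,5.2,0,0,0,0, 0,-3,5.2,0,0,0,0]'
python3 -c "
from h import *
rel(goal('a',0.0),RS)"
```

```text
time: 6.2
tcp_pos: [0.5874, 0.0774, 0.1094]
tcp_rot: [0.683, 0.683, 0.184, 0.183]
ft_force: [0.0, -0.1, -5.0]
finger_gap: 0.155
gripper_force: 60.0
t 6.2 tcp [0.5874 0.0774 0.1094] F [ 0.0244 -0.1234 -5.0045] gap 0.155 gf 60.0
shift cm [ 0.1106 -0.1305  0.1441] turn [ 0.0015 -0.001  -0.0009] goal [0.587  0.0785 0.1075]
```

```bash
python3 -m handwheel '[0,-0.05,0.05,0,0,0,0, 0,-0.1,0.1,0,0,0,0, 0,-0.13,0.13,0,0,0,0, 0,-0.13,0.13,0,0,0,0, 0,-0.13,0.13,0,0,0,0]'
```

```text
time: 6.62
tcp_pos: [0.5873, 0.0774, 0.1087]
tcp_rot: [0.683, 0.683, 0.184, 0.184]
ft_force: [-8.2, -1.1, 5.3]
finger_gap: 0.155
gripper_force: 60.0
```

```bash
python3 -m handwheel '[0,0,0,0,0,0,0.5, 0,0,0,0,0,0,0.5, 0,0,0,0,0,0,0.5, 0,0,0,0,0,0,0.5, 0,0,0,0,0,0,0.5, 0,0,0,0,0,0,0.5, 0,0,-1,0,0,0,0.5, 0,0,-2.5,0,0,0,0.5, 0,0,-4,0,0,0,0.5, 0,0,-5.5,0,0,0,0.5, 0,0,-7,0,0,0,0.5, 0,0,-7,0,0,0,0.5, 0,0,-7,0,0,0,0.5, 0,0,-7,0,0,0,0.5]'
python3 - <<'E'
from h import *
from bench import arm
rel(goal('b',.07),RS); fin(arm.camera('wrist'),'a')
E
```

```text
time: 7.78
tcp_pos: [0.5515, 0.0773, 0.167]
tcp_rot: [0.683, 0.683, 0.184, 0.183]
ft_force: [1.2, -0.7, -0.6]
finger_gap: 0.501
gripper_force: 0.0
t 7.78 tcp [0.5515 0.0773 0.167 ] F [ 1.1571 -0.7489 -0.6053] gap 0.501 gf 0.0
shift cm [-13.2077   0.1528  -0.0552] turn [ 0.0003 -0.001  -0.001 ] goal [ 0.5525 -0.0548  0.1681]
a top 1595 x [-0.0055  0.0079] y [-0.0278  0.0292] z -0.0019049513602919068
a lid 8945 x [-0.0378  0.0405] y [-0.0422  0.0441] z -0.0317760924031657
```

Box a is back within 1 mm of where it stood. Next is box b.

```bash
python3 -m handwheel '[-4,0.1,0,0,0,0,0.5, -8,0.1,0,0,0,0,0.5, -12,0.1,0,0,0,0,0.5, -13.2,0.15,0,0,0,0,0.5, -13.2,0.15,0,0,0,0,0.5, -13.2,0.15,0,0,0,0,0.5, -13.2,0.15,0,0,0,0,0.5, -13.2,0.15,0,0,0,0,0.5]'
python3 - <<'E'
from h import *
from bench import arm
rel(goal('b',.0015),RS); fin(arm.camera('wrist'),'b')
E
```

```text
time: 8.5
tcp_pos: [0.5525, -0.0534, 0.1674]
tcp_rot: [0.683, 0.683, 0.184, 0.182]
ft_force: [0.5, 0.6, -0.4]
finger_gap: 0.505
gripper_force: 0.0
t 8.5 tcp [ 0.5525 -0.0534  0.1674] F [ 0.477   0.6189 -0.3677] gap 0.505 gf 0.0
shift cm [-0.1544  0.0404  6.7902] turn [-0.0007 -0.0022  0.0001] goal [ 0.5867 -0.0548  0.1088]
b top 1573 x [-0.0059  0.0071] y [-0.0276  0.0294] z -0.0019405247272127894
b lid 8756 x [-0.0385  0.0397] y [-0.041  0.044] z -0.031830275323321645
```

```bash
python3 -m handwheel '[-0.1,0,1.5,0,0,0,0.5, -0.1,0,3,0,0,0,0.5, -0.1,0.05,4.5,0,0,0,0.5, -0.1,0.05,5.7,0,0,0,0.5, -0.1,0.05,6.5,0,0,0,0.5, -0.1,0.05,6.8,0,0,0,0.5, -0.1,0.05,6.8,0,0,0,0.5, -0.1,0.05,6.8,0,0,0,0, -0.1,0.05,6.8,0,0,0,0, -0.1,0.05,6.8,0,0,0,0, -0.1,0.05,6.8,0,0,0,0, -0.1,0.05,6.8,0,0,0,0, -0.1,0.05,6.8,0,0,0,0, -0.1,0.05,6.8,0,0,0,0, -0.1,0.05,6.8,0,0,0,0, -0.1,0.05,6.8,0,0,0,0, -0.1,0.05,6.8,0,0,0,0]' 60
```

```text
time: 9.97
tcp_pos: [0.5869, -0.0556, 0.1094]
tcp_rot: [0.683, 0.683, 0.183, 0.182]
ft_force: [-4.5, -0.2, 2.6]
finger_gap: 0.149
gripper_force: 59.9
```

```bash
python3 -m handwheel '[0,0.1,-0.3,0,0,0,0, 0,0.4,-0.8,0,0,0,0, 0,0.8,-1.5,0,0,0,0, 0,1.2,-2.2,0,0,0,0, 0,1.7,-3,0,0,0,0, 0,2.2,-3.8,0,0,0,0, 0,2.6,-4.5,0,0,0,0, 0,2.9,-5,0,0,0,0, 0,3,-5.2,0,0,0,0, 0,3,-5.2,0,0,0,0, 0,3,-5.2,0,0,0,0, 0,3,-5.2,0,0,0,0, 0,3,-5.2,0,0,0,0]'
python3 -c "
from bench import arm
s=arm.get_state();print(s['ft_force'],s['torque'])"
python3 -m handwheel '[0,0,0,0,0,0,0, 0,0,0,0,0,0,0, 0,-0.3,0.5,0,0,0,0, 0,-0.8,1.3,0,0,0,0, 0,-1.3,2.2,0,0,0,0, 0,-1.8,3.1,0,0,0,0, 0,-2.3,3.9,0,0,0,0, 0,-2.6,4.5,0,0,0,0, 0,-2.8,4.8,0,0,0,0, 0,-2.95,5.1,0,0,0,0, 0,-3,5.2,0,0,0,0, 0,-3,5.2,0,0,0,0, 0,-3,5.2,0,0,0,0]'
```

```text
time: 11.05
tcp_pos: [0.5867, -0.0555, 0.1688]
tcp_rot: [0.683, 0.683, 0.183, 0.182]
ft_force: [0.4, -0.6, -1.5]
finger_gap: 0.159
gripper_force: 59.9
[ 0.3930955  -0.55020273 -1.53944527] [-0.10113602  0.61450416 -0.03981276]
time: 12.13
tcp_pos: [0.5875, -0.0557, 0.1099]
tcp_rot: [0.683, 0.683, 0.184, 0.183]
ft_force: [-0.3, -0.1, -1.9]
finger_gap: 0.155
gripper_force: 59.9
```

Box b reads about 1.6 N, so it is light. I'll seat it and release.

```bash
python3 -m handwheel '[0,-0.05,0.05,0,0,0,0, 0,-0.1,0.1,0,0,0,0, 0,-0.13,0.13,0,0,0,0, 0,-0.13,0.13,0,0,0,0, 0,-0.13,0.13,0,0,0,0]'
```

```text
time: 12.55
tcp_pos: [0.5875, -0.0558, 0.1096]
tcp_rot: [0.683, 0.683, 0.184, 0.184]
ft_force: [-12.1, 1.1, 11.0]
finger_gap: 0.16
gripper_force: 59.9
```

```bash
python3 -m handwheel '[0,0,0,0,0,0,0.5, 0,0,0,0,0,0,0.5, 0,0,0,0,0,0,0.5, 0,0,0,0,0,0,0.5, 0,0,0,0,0,0,0.5, 0,0,0,0,0,0,0.5, 0,0,-1,0,0,0,0.5, 0,0,-2.5,0,0,0,0.5, 0,0,-4,0,0,0,0.5, 0,0,-5.5,0,0,0,0.5, 0,0,-7,0,0,0,0.5, 0,0,-7,0,0,0,0.5, 0,0,-7,0,0,0,0.5, 0,0,-7,0,0,0,0.5]'
python3 - <<'E'
from h import *
from bench import arm
rel(goal('c',.07),RS); fin(arm.camera('wrist'),'b')
E
```

```text
time: 13.72
tcp_pos: [0.5517, -0.0556, 0.1678]
tcp_rot: [0.683, 0.683, 0.184, 0.183]
ft_force: [-0.4, -0.3, -0.3]
finger_gap: 0.5
gripper_force: 0.0
t 13.72 tcp [ 0.5517 -0.0556  0.1678] F [-0.393  -0.3332 -0.2829] gap 0.5 gf 0.0
shift cm [-12.8363   0.1397   0.0232] turn [ 0.0002 -0.0011 -0.001 ] goal [ 0.553  -0.184   0.1681]
b top 1578 x [-0.0049  0.0084] y [-0.0281  0.0293] z -0.00196429125786159
b lid 8892 x [-0.0376  0.0407] y [-0.0423  0.0438] z -0.03182502038263499
```

```bash
python3 -m handwheel '[-4,0.1,0,0,0,0,0.5, -8,0.1,0,0,0,0,0.5, -12,0.1,0,0,0,0,0.5, -12.9,0.15,0,0,0,0,0.5, -12.9,0.15,0,0,0,0,0.5, -12.9,0.15,0,0,0,0,0.5, -12.9,0.15,0,0,0,0,0.5, -12.9,0.15,0,0,0,0,0.5]'
python3 - <<'E'
from h import *
from bench import arm
rel(goal('c',.0015),RS); fin(arm.camera('wrist'),'c')
E
```

```text
time: 14.43
tcp_pos: [0.5528, -0.1829, 0.1682]
tcp_rot: [0.683, 0.683, 0.184, 0.182]
ft_force: [0.1, 0.5, -0.1]
finger_gap: 0.5
gripper_force: 0.0
t 14.43 tcp [ 0.5528 -0.1829  0.1682] F [ 0.1496  0.4501 -0.1328] gap 0.5 gf 0.0
shift cm [-0.1296  0.0185  6.8654] turn [-0.0006 -0.0028  0.0001] goal [ 0.5872 -0.184   0.1088]
c top 1564 x [-0.0061  0.0072] y [-0.0282  0.0292] z -0.002046979645668791
c lid 8767 x [-0.0383  0.0398] y [-0.0418  0.0441] z -0.031880480521554296
```

```bash
python3 -m handwheel '[-0.1,0,1.5,0,0,0,0.5, -0.1,0,3,0,0,0,0.5, -0.1,0.05,4.5,0,0,0,0.5, -0.1,0.05,5.7,0,0,0,0.5, -0.1,0.05,6.5,0,0,0,0.5, -0.1,0.05,6.8,0,0,0,0.5, -0.1,0.05,6.8,0,0,0,0.5, -0.1,0.05,6.8,0,0,0,0, -0.1,0.05,6.8,0,0,0,0, -0.1,0.05,6.8,0,0,0,0, -0.1,0.05,6.8,0,0,0,0, -0.1,0.05,6.8,0,0,0,0, -0.1,0.05,6.8,0,0,0,0, -0.1,0.05,6.8,0,0,0,0, -0.1,0.05,6.8,0,0,0,0, -0.1,0.05,6.8,0,0,0,0, -0.1,0.05,6.8,0,0,0,0]' 60
```

```text
time: 15.9
tcp_pos: [0.5872, -0.1856, 0.1103]
tcp_rot: [0.683, 0.683, 0.183, 0.183]
ft_force: [-4.8, -0.4, 3.3]
finger_gap: 0.15
gripper_force: 60.0
```

```bash
python3 -m handwheel '[0,0.1,-0.3,0,0,0,0, 0,0.4,-0.8,0,0,0,0, 0,0.8,-1.5,0,0,0,0, 0,1.2,-2.2,0,0,0,0, 0,1.7,-3,0,0,0,0, 0,2.2,-3.8,0,0,0,0, 0,2.6,-4.5,0,0,0,0, 0,2.9,-5,0,0,0,0, 0,3,-5.2,0,0,0,0, 0,3,-5.2,0,0,0,0, 0,3,-5.2,0,0,0,0, 0,3,-5.2,0,0,0,0, 0,3,-5.2,0,0,0,0]'
python3 -c "
from bench import arm
s=arm.get_state();print(s['ft_force'],s['torque'])"
python3 -m handwheel '[0,0,0,0,0,0,0, 0,0,0,0,0,0,0, 0,-0.3,0.5,0,0,0,0, 0,-0.8,1.3,0,0,0,0, 0,-1.3,2.2,0,0,0,0, 0,-1.8,3.1,0,0,0,0, 0,-2.3,3.9,0,0,0,0, 0,-2.6,4.5,0,0,0,0, 0,-2.8,4.8,0,0,0,0, 0,-2.95,5.1,0,0,0,0, 0,-3,5.2,0,0,0,0, 0,-3.05,5.25,0,0,0,0, 0,-3.1,5.3,0,0,0,0, 0,-3.1,5.3,0,0,0,0, 0,-3.1,5.3,0,0,0,0]'
```

```text
time: 16.98
tcp_pos: [0.587, -0.1854, 0.1695]
tcp_rot: [0.683, 0.683, 0.183, 0.182]
ft_force: [0.4, 0.2, -1.5]
finger_gap: 0.154
gripper_force: 60.0
[ 0.40349457  0.21264114 -1.5463612 ] [-0.07873631  0.53810784 -0.01007504]
time: 18.23
tcp_pos: [0.587, -0.1854, 0.1101]
tcp_rot: [0.683, 0.683, 0.184, 0.183]
ft_force: [-12.3, 3.8, 9.2]
finger_gap: 0.155
gripper_force: 60.1
```

Box c is light as well (1.5 N), so a is the full one. I'll release c and go back to a.

```bash
python3 -m handwheel '[0,0,0,0,0,0,0.5, 0,0,0,0,0,0,0.5, 0,0,0,0,0,0,0.5, 0,0,0,0,0,0,0.5, 0,0,0,0,0,0,0.5, 0,0,0,0,0,0,0.5, 0,0,-1,0,0,0,0.5, 0,0,-2.5,0,0,0,0.5, 0,0,-4,0,0,0,0.5, 0,0,-5.5,0,0,0,0.5, 0,0,-7,0,0,0,0.5, 0,0,-7,0,0,0,0.5, 0,0,-7,0,0,0,0.5, 0,0,-7,0,0,0,0.5]'
python3 - <<'E'
from h import *
from bench import arm
rel(goal('a',.07),RS); fin(arm.camera('wrist'),'c')
E
```

```text
time: 19.4
tcp_pos: [0.5521, -0.1856, 0.169]
tcp_rot: [0.683, 0.683, 0.184, 0.183]
ft_force: [0.0, 0.5, -1.3]
finger_gap: 0.5
gripper_force: 0.0
t 19.4 tcp [ 0.5521 -0.1856  0.169 ] F [ 0.0292  0.468  -1.254 ] gap 0.5 gf 0.0
shift cm [26.4096 -0.0809  0.1051] turn [ 0.0003 -0.0011 -0.0011] goal [0.552  0.0785 0.1681]
c top 1578 x [-0.0059  0.0075] y [-0.0276  0.0295] z -0.002025532908486164
c lid 8841 x [-0.0384  0.0399] y [-0.0418  0.0442] z -0.03188483353708153
```

```bash
python3 -m handwheel '[4,0,0,0,0,0,0.5, 8,0,0,0,0,0,0.5, 12,0,0,0,0,0,0.5, 16,0,0,0,0,0,0.5, 20,0,0,0,0,0,0.5, 24,0,0,0,0,0,0.5, 26.3,0,0,0,0,0,0.5, 26.3,0,0,0,0,0,0.5, 26.3,0,0,0,0,0,0.5, 26.3,0,0,0,0,0,0.5, 26.3,0,0,0,0,0,0.5]'
python3 - <<'E'
from h import *
from bench import arm
rel(goal('a',.0015),RS); fin(arm.camera('wrist'),'a')
E
```

```text
time: 20.37
tcp_pos: [0.552, 0.0764, 0.1693]
tcp_rot: [0.684, 0.682, 0.183, 0.183]
ft_force: [-0.7, 1.0, -0.2]
finger_gap: 0.499
gripper_force: 0.0
t 20.37 tcp [0.552  0.0764 0.1693] F [-0.6851  1.0375 -0.223 ] gap 0.499 gf 0.0
shift cm [ 0.2123 -0.0564  6.9483] turn [-0.0006 -0.0003 -0.0018] goal [0.5862 0.0785 0.1088]
a top 1584 x [-0.0054  0.008 ] y [-0.028   0.0291] z -0.0019184627217149256
a lid 8874 x [-0.0378  0.0405] y [-0.0421  0.0437] z -0.031756097282723314
```

```bash
python3 -m handwheel '[0.1,0,1.5,0,0,0,0.5, 0.1,0.05,3,0,0,0,0.5, 0.1,0.05,4.5,0,0,0,0.5, 0.1,0.05,5.7,0,0,0,0.5, 0.1,0.05,6.6,0,0,0,0.5, 0.1,0.05,6.9,0,0,0,0.5, 0.1,0.05,6.9,0,0,0,0.5, 0.1,0.05,6.9,0,0,0,0, 0.1,0.05,6.9,0,0,0,0, 0.1,0.05,6.9,0,0,0,0, 0.1,0.05,6.9,0,0,0,0, 0.1,0.05,6.9,0,0,0,0, 0.1,0.05,6.9,0,0,0,0, 0.1,0.05,6.9,0,0,0,0, 0.1,0.05,6.9,0,0,0,0, 0.1,0.05,6.9,0,0,0,0, 0.1,0.05,6.9,0,0,0,0]' 60
python3 -m handwheel '[0,0.1,-0.3,0,0,0,0, 0,0.4,-0.8,0,0,0,0, 0,0.8,-1.5,0,0,0,0, 0,1.4,-2.5,0,0,0,0, 0,2.1,-3.7,0,0,0,0, 0,3,-5.2,0,0,0,0, 0,4,-6.9,0,0,0,0, 0,5,-8.6,0,0,0,0, 0,6,-10.4,0,0,0,0, 0,6.5,-11.2,0,0,0,0, 0,6.5,-11.2,0,0,0,0, 0,6.5,-11.2,0,0,0,0]'
python3 - <<'E'
from h import *
print('upright, raised, over tub:')
Rv=Ro.from_matrix(np.array([[0,1,0],[1,0,0],[0,0,-1.]]))
rel([.46,.328,.25],Rv)
E
```

```text
time: 21.83
tcp_pos: [0.5864, 0.0785, 0.1101]
tcp_rot: [0.683, 0.683, 0.183, 0.182]
ft_force: [-5.3, -1.5, 3.7]
finger_gap: 0.157
gripper_force: 60.0
time: 22.83
tcp_pos: [0.5873, 0.0782, 0.2401]
tcp_rot: [0.683, 0.683, 0.184, 0.183]
ft_force: [-0.8, -0.1, -6.2]
finger_gap: 0.154
gripper_force: 60.0
upright, raised, over tub:
t 22.83 tcp [0.5873 0.0782 0.2401] F [-0.8061 -0.1169 -6.249 ] gap 0.154 gf 60.0
shift cm [ 24.9739 -10.5395  -7.2077] turn [ 0.5245 -0.0012 -0.0006] goal [0.46  0.328 0.25 ]
```

```bash
python3 -m handwheel '[1,-0.4,-0.3,0.03,0,0,0, 3,-1.2,-0.9,0.07,0,0,0, 5,-2,-1.4,0.12,0,0,0, 7.5,-3,-2.1,0.16,0,0,0, 10,-4.2,-2.9,0.21,0,0,0, 12.5,-5.3,-3.6,0.26,0,0,0, 15,-6.3,-4.3,0.31,0,0,0, 17.5,-7.4,-5,0.36,0,0,0, 20,-8.4,-5.8,0.41,0,0,0, 22,-9.3,-6.4,0.46,0,0,0, 23.5,-10,-6.8,0.5,0,0,0, 24.5,-10.5,-7.2,0.525,0,0,0, 24.7,-10.5,-7.2,0.525,0,0,0, 24.7,-10.5,-7.2,0.525,0,0,0, 24.7,-10.5,-7.2,0.525,0,0,0, 24.7,-10.5,-7.2,0.525,0,0,0]'
python3 - <<'E'
from h import *
from bench import arm
import cv2
Rv=Ro.from_matrix(np.array([[0,1,0],[1,0,0],[0,0,-1.]]))
rel([.459,.325,.0725],Rv)
a=arm.camera('top')['img'][150:330,80:300];b=arm.camera('side')['img'][80:260,80:300]
cv2.imwrite('pics/t3.png',cv2.resize(np.hstack([a,b])[:,:,::-1],(800,327)))
E
```

```text
time: 24.17
tcp_pos: [0.4606, 0.3244, 0.2494]
tcp_rot: [0.707, 0.707, -0.0, -0.0]
ft_force: [-0.4, -0.2, -5.1]
finger_gap: 0.155
gripper_force: 60.0
t 24.17 tcp [0.4606 0.3244 0.2494] F [-0.3906 -0.1749 -5.1372] gap 0.155 gf 60.0
shift cm [ 0.0485 -0.1414 17.689 ] turn [-0.0008 -0.0006 -0.0009] goal [0.459  0.325  0.0725]
```

View pics/t3.png

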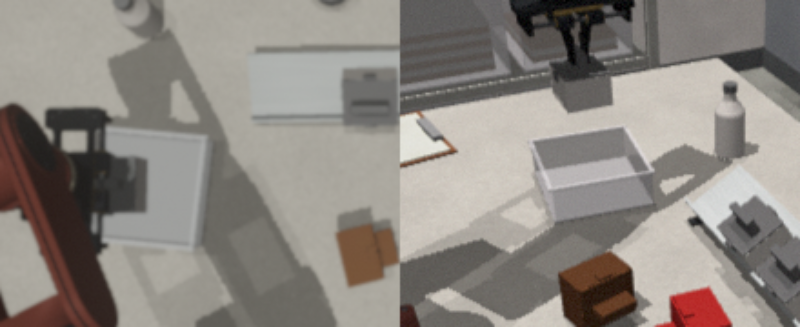

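The box hangs upright over the tub at about (125,185) in the left panel. I'll lower it now.

```bash
python3 -m handwheel '[0,0,0.7,0,0,0,0, 0,0,2,0,0,0,0, 0,0,4,0,0,0,0, 0,0,6,0,0,0,0, 0,0,8,0,0,0,0, 0,0,10,0,0,0,0, 0,0,12,0,0,0,0, 0,0,13.7,0,0,0,0, 0,-0.1,15,0,0,0,0, 0,-0.1,16,0,0,0,0, 0,-0.1,16.7,0,0,0,0, 0,-0.1,17.1,0,0,0,0, 0,-0.1,17.3,0,0,0,0, 0,-0.1,17.3,0,0,0,0, 0,-0.1,17.3,0,0,0,0]'
python3 -m handwheel '[0,0,0.1,0,0,0,0, 0,0,0.2,0,0,0,0, 0,0,0.3,0,0,0,0, 0,0,0.3,0,0,0,0, 0,0,0.3,0,0,0,0]'
```

```text
time: 25.52
tcp_pos: [0.4599, 0.3258, 0.0779]
tcp_rot: [0.707, 0.707, 0.001, -0.001]
ft_force: [0.1, 0.1, -5.9]
finger_gap: 0.152
gripper_force: 60.0
time: 25.93
tcp_pos: [0.4592, 0.3255, 0.0741]
tcp_rot: [0.707, 0.707, 0.0, -0.001]
ft_force: [0.1, 0.3, -5.6]
finger_gap: 0.16
gripper_force: 60.0
```

```bash
python3 -m handwheel '[0,0,0.1,0,0,0,0, 0,0,0.2,0,0,0,0, 0,0,0.25,0,0,0,0, 0,0,0.25,0,0,0,0, 0,0,0.25,0,0,0,0]'
```

```text
time: 26.35
tcp_pos: [0.4594, 0.3258, 0.0724]
tcp_rot: [0.707, 0.707, 0.0, -0.001]
ft_force: [-3.1, -1.2, 5.1]
finger_gap: 0.156
gripper_force: 60.0
```

Touching the tub floor at +5 N. I'll open, back away and check.

```bash
python3 -m handwheel '[0,0,0,0,0,0,0.5, 0,0,0,0,0,0,0.5, 0,0,0,0,0,0,0.5, 0,0,0,0,0,0,0.5, 0,0,0,0,0,0,0.5, 0,0,0,0,0,0,0.5, 0,0,0,0,0,0,0.5, 0,0,-1,0,0,0,0.5, 0,0,-3,0,0,0,0.5, 0,0,-6,0,0,0,0.5, 0,0,-9,0,0,0,0.5, 0,0,-12,0,0,0,0.5, 0,0,-15,0,0,0,0.5, 0,0,-18,0,0,0,0.5, 0,0,-18,0,0,0,0.5, 0,0,-18,0,0,0,0.5]'
python3 - <<'E'
from h import *
from bench import arm
import cv2
s=arm.get_state();print(s['time'],s['tcp_pos'],s['finger_gap'],s['ft_force'])
T=arm.camera('top');a=T['img'][110:330,80:420];b=arm.camera('side')['img'][80:300,80:420]
cv2.imwrite('pics/t4.png',cv2.resize(np.hstack([a,b])[:,:,::-1],(800,259)))
for k in 'bc': fin(T,k)
W=arm.camera('wrist');P=cloud(W);m=(abs(P[...,0]-.459)<.07)&(abs(P[...,1]-.325)<.07)
q=P[m&(abs(P[...,2]-.064)<.008)];print('lid',len(q),np.percentile(q,[1,99],axis=0),np.polyfit(q[:,0],q[:,2],1)[0],np.polyfit(q[:,1],q[:,2],1)[0])
E
```

```text
time: 27.68
tcp_pos: [0.4608, 0.326, 0.255]
tcp_rot: [0.707, 0.707, 0.003, 0.0]
ft_force: [-1.2, 0.1, -1.3]
finger_gap: 0.502
gripper_force: 0.0
27.6833 [0.4608 0.326  0.255 ] 0.5017060469547834 [-1.2251  0.0652 -1.2531]
b top 108 x [-0.0072  0.0079] y [-0.029   0.0283] z -0.0007144564490745157
b lid 665 x [-0.04    0.0406] y [-0.044   0.0436] z -0.029447838668375526
c top 111 x [-0.0079  0.0065] y [-0.0286  0.0286] z -0.00041648116726550474
c lid 642 x [-0.0403  0.039 ] y [-0.0427  0.0443] z -0.02966128906912354
lid 4821 [[0.419  0.2815 0.0598]
 [0.5014 0.3702 0.0658]] 0.0006507884217933626 -0.004973044493845981
```

View pics/t4.png

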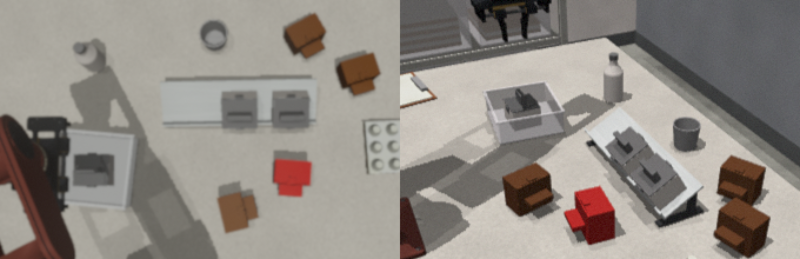

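Box a stands upright in the tub with its lid level at z ≈ 0.063. Boxes b and c are in their places, and the bystanders look undisturbed.

```bash
python3 -c "
from bench import arm
print(arm.sign_off())"
```

```text
the job is handed in; nothing more can be done
None
```

I lifted the boxes in order from a to c; box_a is the full one (about 5 N of lift, against 1.5 N for each of the others) and now stands upright in the tub, with b and c back in their places, and the job was handed in at about 28 s.

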